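Stand up the tipped screw jar in the rack bench's jar lane and open it

ROBOT

A 6-joint arm with a two-finger parallel gripper is mounted at the origin on the work surface. World frame = base frame: x ahead of the robot, y to its left, z up, the work surface at z = 0. Lengths are in m, angles in rad, forces in N, time in s.
With the tool pointing down it reaches from about 0.425 to 0.925 m from the base axis. Payload 12.5 kg.
Tool frame: the origin (TCP) lies at the very end of the fingers, on their centre line; the grasp point (between the pads) lies 19 mm behind it; z points along the fingers, y is the line along which they close (so a half turn about z gives the same grasp; the last joint's range is limited). The gripper opens to 85 mm and grips with 20 to 120 N. Pads are 22 mm wide; open, the fingers measure 114 mm over their backs; the gripper's body (76 mm by 85 mm) begins 54 mm behind the grasp point. The pads swing forward as they close: fully open they stand 13 mm farther back than shut.
Start: joints at [1.155, 0.491, 1.559, -0, 1.092, -0.106], TCP at [0.191, 0.595, 0.231] pointing down, gripper open.
Joint ranges: [-3.1, 3.1], [-0.84, 2.19], [0.05, 2.79], [-1.13, 4.28], [0.06, 2.93], [-2.69, 2.69]. Speed limits (rad/s): [2.22, 2.22, 2.79, 3.14, 3.14, 3.14].

INTERFACE

Orientations are given as [roll, pitch, yaw] about the fixed x, y, z axes, in that order (R = Rz(yaw) Ry(pitch) Rx(roll)).
In Python, from cell import readout, eyes, robot gives the robot as it stands.
- The arm moves only by the tool servo_tool, never from a script. Its argument "motion" is a list that holds one entry, the list of rows, each a list of 7 numbers: the opening, from 0 (shut) to 1 (fully open), then the shift along the tool's x, y, z in mm, then the turn, a rotation vector about the tool's x, y, z in degrees. In form: [[[gripper, dx, dy, dz, rx, ry, rz], ...]]. A call has 1 to 20 rows; each row shifts and turns the commanded pose from where the row before left it, along the tool's axes as they then stand; what a row does not reach is not made up. A row lasts 1/12 s, in which the tool goes at most 41.7 mm and 7.16 degrees, less where a joint would pass 70% of its speed; a pose out of reach is approached as far as the arm can. A call with a gripper value outside its range is refused whole. The fingers move at their own pace and stop on an object; "force" is the grip in N (left out, the last holds). Time passes only in rows, so rows that do not move let the fingers close. It gives the time, the measured TCP pose, the force, the opening and the grip force at its end, in the units of the state.
- readout.sense(): the state, without advancing time (a new reading comes with each control period).
- eyes.capture(name): name is "scene" or "top"; returns the picture (384x512x3 uint8, red, green, blue); there is no depth.
- eyes.camera_info(name): a dict with "intrinsics" (3x3 intrinsics, pixels), "origin" and "attitude" of the camera in the world. Camera axes: x right, y up, looking along -z (the intrinsics and any distortion apply to the point x, -y, -z); pixel columns grow to the right and rows downward; lengths in m; the calibration is good to about 2 mm. A picture is of the moment at which its call begins. camera_info takes no time and is no camera call.
- robot.sign_off(): hands the job in; it is judged then, once.
The state is a dict: "time": time; "joints": joint angles; "joint_vel": joint speeds; "joint_torque": joint torques, N m; "position": TCP position; "tool_rot": TCP orientation; "force": force on the tool from outside, world axes, zero at the start; "ft_torque": the same for the moment, N m; "width": finger opening in m; "gripper_force": force on a finger pad.
Only numpy, scipy, OpenCV 4.12 (cv2) and the standard library are available. Lean on these libraries where they do the work, as an engineer would, in place of code of your own. Each camera call takes 0.05 s, during which the arm holds its last target. There are 200 camera calls.

TASK

A square jar of rack screws has tipped over in the jar lane: stand it upright on the lane's floor, in the gap between its neighbours. Then, with the lane's sides bracing the jar, twist its tight cap loose (anticlockwise), stop turning as soon as the threads let go, lift the cap off and hold it level just above the jar's mouth, about 2 cm clear of it; finish while still holding it there, ready to go back on. Leave the jar standing in the lane, and do not shove or knock over the other jars or the things on the bench.

Things in the scene. Friction and masses are not known exactly. Their poses are not given: they have to be found in the camera images.
- lane: Grey plastic jar rack fixed to the bench: a straight open trough for one row of square jars. Inside 60 mm wide, 430 mm long; floor 4 mm above the bench; walls 6 mm thick, their tops 22 mm above the bench. Origin: centre of its underside; y runs along the lane (roughly to the robot's left), x across it, z up.
- jar: The tipped jar: white plastic, body 56 x 56 x 56 mm, then a round neck 35 mm across up to 72 mm; 77 mm overall with its black cap; 0.2 to 0.45 kg, evenly spread. It starts lying on a flat side on the lane's floor, cap towards the lane's +y end, at least 25 mm from the neighbours at both ends. Origin: centre of its base; z from base to mouth; x across the lane like the lane's x.
- jar_middle (a point): A point on the jar's axis 39 mm above its base: the middle of its overall length with the cap on.
- jar_mouth (a point): Centre of the jar's mouth, at the top of the neck's rim: on the jar's axis, 72 mm above its base. Standing in the lane the jar has 2 mm of play on each side: it can turn only about 4 degrees before the walls brace it.
- cap: The jar's black ribbed screw cap, 50 mm diameter, 20 mm tall, 60 g, open below; closed, its lower rim is 58 mm above the jar's base, 2 mm above the square shoulder. Origin: centre of its lower rim; z up. Tight: about 0.6 N m to turn (grip with 40 N or more), cannot be pulled off. It opens anticlockwise seen from above and does not rise while it turns.
- cap_rim (a point): Same point as the cap's origin; 14 mm below the mouth when closed. The angle of the cap's x axis from the jar's x axis about z is -17 to -1 degrees at the start; the threads let go at about +41 degrees (after 42 to 58 degrees of turn), the cap then springs up about 2 mm and comes off straight up. A little more turn does no harm; beyond +86 degrees is much too far.
- jar_left: Neighbour in the lane on the +y side of the tipped jar: a closed upright jar of the same kind, 56 mm square, 77.5 mm tall overall, 0.3 kg. Origin: centre of its underside.
- jar_right: Neighbour in the lane on the -y side, the same kind of closed upright jar. Origin: centre of its underside.
- jar_end: A third closed upright jar of the same kind, next to jar_left at the +y end of the lane. Origin: centre of its underside.
- mini_pc: Black mini computer 112 x 117 x 38 mm lying flat on the bench, a bystander. Origin: centre of its underside.
- driver: Screwdriver lying on the bench, a bystander. Origin at its middle.
- tape: Black roll of tape, 64 mm diameter, 19 mm tall, lying flat, a bystander. Origin: centre of its underside.
- nut_tray: Grey open tray of cage nuts 100 x 140 x 28 mm, a bystander. Origin: centre of its underside.
- nut_tool: Flat steel cage-nut tool with black grip, 105 mm long, a bystander. Origin at its middle.
There are look-alikes about, which are no part of the job. What is shaped like the cap but blue or green is not meant.

How it is judged:
On the way, in this order (a step that is already met when the one before it is completed fails the run):
1. the tipped jar stands upright and still on the lane's floor, its cap still screwed on (angle between jar's own z axis and vertical below 0.09 rad and z of jar in the frame of lane between 0.001 and 0.007 m and x of jar in the frame of lane between -0.006 and 0.006 m and y of jar in the frame of lane between -0.1 and 0.1 m and z of cap in the frame of jar below 0.0605 m and angle between the x axis of cap and the x axis of jar, either way round below 0.55 rad and linear speed of jar below 0.02 m/s), for 0.3 s.
2. the cap is turned until its threads let go while the jar stands in the lane (angle between jar's own z axis and vertical below 0.09 rad and z of jar in the frame of lane between 0.001 and 0.007 m and x of jar in the frame of lane between -0.006 and 0.006 m and y of jar in the frame of lane between -0.1 and 0.1 m and angle between the x axis of cap and the x axis of jar, either way round above 0.68 rad), for 0.2 s.
At the end, for the whole second after the job is handed in: The robot still grips the cap and holds it still and level (within 11 degrees), its lower rim 7 to 45 mm above the jar's mouth and within 20 mm of straight over it, touching the jar nowhere; the jar stands still and upright (within 5 degrees) on the lane's floor between its upright neighbours (angle between jar's own z axis and vertical below 0.09 rad and z of jar in the frame of lane between 0.001 and 0.007 m and x of jar in the frame of lane between -0.006 and 0.006 m and y of jar in the frame of lane between -0.1 and 0.1 m and linear speed of each of jar, cap below 0.02 m/s and z of cap_rim in the frame of jar_mouth between 0.007 and 0.045 m and horizontal distance between cap_rim and jar_mouth below 0.02 m and angle between cap's own z axis and vertical below 0.2 rad and contact force between cap and the fingers above 1 N and contact force between cap and jar below 0.1 N and angle between each of jar_left, jar_right, jar_end's own z axis and vertical below 0.1 rad); the arm keeps its last pose, push and grip.
It fails at once if the cap is turned on far past the point where its threads let go (more than 86 degrees from the jar's x axis) (angle between the x axis of cap and the x axis of jar, either way round above 1.5 rad).
It fails at once if another jar in the lane is shoved more than 30 mm or tipped (distance of any of jar_left, jar_right, jar_end from where it was at the start of the episode above 0.03 m or angle between any of jar_left, jar_right, jar_end's own z axis and vertical above 0.3 rad).
It fails at once if a thing on the bench is moved more than 30 mm (distance of any of mini_pc, driver, tape, nut_tray, nut_tool from where it was at the start of the episode above 0.03 m).
It also fails if it takes over 58 s, if anything falls off the work surface, if the arm or the gripper's body presses on something with over 40 N, if the wrist force passes 120 N, or if a joint passes its speed limit or range.

## Working session

There is one attempt and no reset: what is moved stays moved. The work goes in short steps, Python scripts to look and compute and a tool call to move; the robot and the scene stay as the last step left them, time stands still between calls to the robot, and variables do not carry over. Pictures are saved under pics/ and viewed, at most 10 in all, crops included, and the job is handed in when it is done.

Besides the shell and the picture viewer there is one more tool, called after "Emit:" as name(argument=value, ...) on one line, values as JSON. servo_tool: Moves the arm, as the interface text tells. Its arguments: {"type":"object","properties":{"motion":{"type":"array"},"force":{"type":"number"}},"required":["motion"]}

```bash
mkdir -p pics && cat > h.py <<'E'
import numpy as np, cv2
from cell import readout, eyes, robot
def snap(n,f=None):
    im=np.ascontiguousarray(eyes.capture(n)); 
    if f: cv2.imwrite('pics/'+f,im[:,:,::-1])
    return im
def cam(n):
    c=eyes.camera_info(n); return np.array(c['intrinsics']),np.array(c['origin']),c['attitude'],c
E
python3 - <<'E'
from h import *
s=snap('scene'); t=snap('top')
cv2.imwrite('pics/scene0.png',cv2.resize(s[:,:,::-1],(800,600),interpolation=3)); cv2.imwrite('pics/top0.png',cv2.resize(t[:,:,::-1],(800,600),interpolation=3))
np.save('s0.npy',s);np.save('t0.npy',t)
for n in('scene','top'): print(cam(n)[3])
print(readout.sense())
E
```

```text
{'intrinsics': array([[431.31680587,   0.        , 262.71957047],
       [  0.        , 431.31680587, 186.70361162],
       [  0.        ,   0.        ,   1.        ]]), 'origin': array([1.34877031, 0.29242499, 0.99203261]), 'attitude': array([ 0.75635501, -0.01965544,  1.9475041 ])}
{'intrinsics': array([[398.92693278,   0.        , 254.96071673],
       [  0.        , 398.92693278, 190.40798701],
       [  0.        ,   0.        ,   1.        ]]), 'origin': array([ 0.2668905 , -0.02556609,  1.40674922]), 'attitude': array([ 0.1918785 ,  0.0133576 , -1.58069591])}
{'time': 0.1, 'joints': array([ 1.15541599e+00,  4.91498877e-01,  1.55939276e+00,  9.43756151e-06,
        1.09170673e+00, -1.05585830e-01]), 'joint_vel': array([ 0.00047946, -0.00174531,  0.00032306, -0.00055513,  0.0012658 ,
        0.00023712]), 'joint_torque': array([ 1.66691181e-03, -6.19443727e+01, -2.62026376e+01, -1.37461248e-04,
        2.86296105e-03,  1.01400957e-05]), 'position': array([0.1904253 , 0.59507222, 0.23078496]), 'tool_rot': array([-3.14059343e+00, -1.14315334e-04,  2.83179374e+00]), 'force': array([ 0.54349111, -0.40632023, -0.70119697]), 'ft_torque': array([ 2.73733455e-02,  3.68216000e-02, -7.90169623e-05]), 'gripper_force': 0.0, 'width': 0.08520939411089588}
```

View pics/scene0.png

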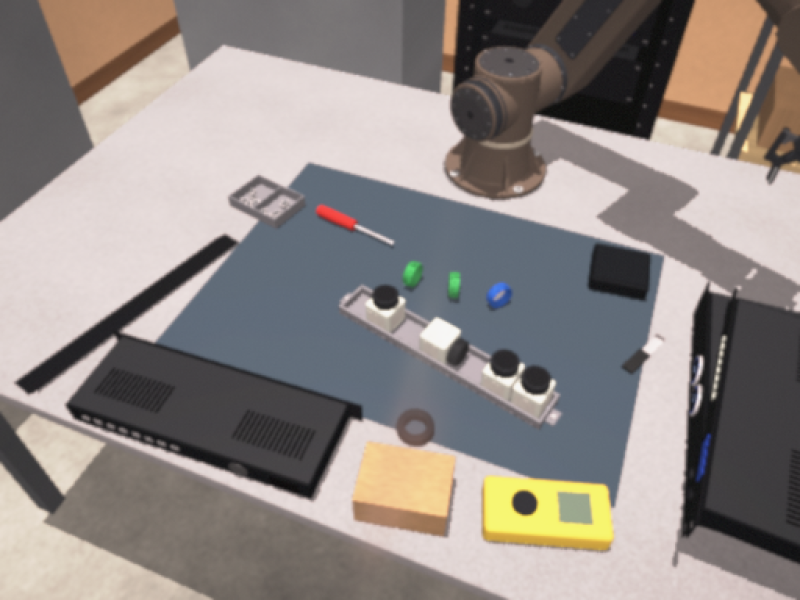

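View pics/top0.png

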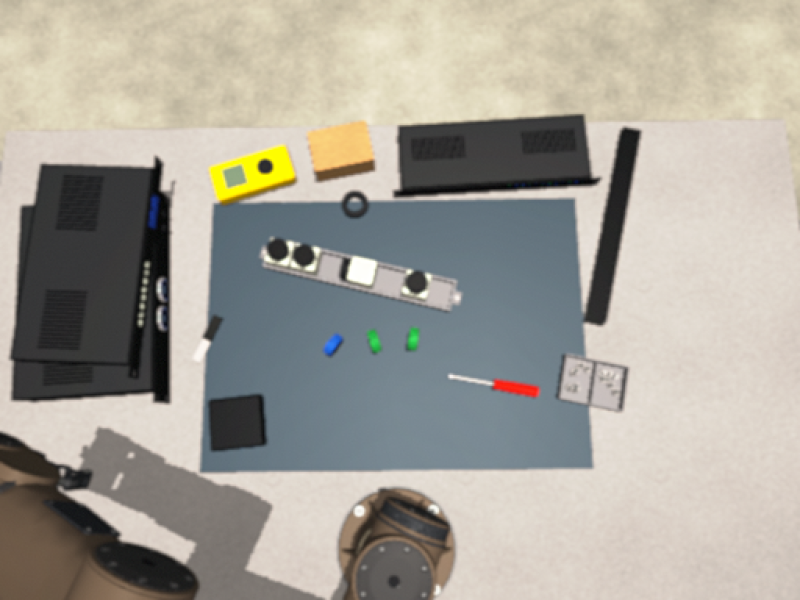

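The scene view (800x600 px) shows the tipped white jar at (440,340), its black cap at (458,350) towards the robot's left. The upright neighbours are jar_right at (385,300), jar_left at (503,370) and jar_end at (535,390).

The top view shows the tipped jar at (362,271) with its cap at (345,268). The other upright jars' caps are at (416,282), (304,255) and (278,249). The cap-shaped look-alikes are green at (375,341) and (413,339) and blue at (333,345). Only the black cap on the tipped jar fits the description.

```bash
cat >> h.py <<'E'
from scipy.spatial.transform import Rotation as Ro
def ray(n,uv,z):
    K,o,a,_=cam(n); R=Ro.from_euler('xyz',a).as_matrix()
    uv=np.atleast_2d(uv).astype(float)
    d=np.c_[(uv[:,0]-K[0,2])/K[0,0],-(uv[:,1]-K[1,2])/K[1,1],-np.ones(len(uv))]@R.T
    return o+d*((z-o[2])/d[:,2])[:,None]
def proj(n,p):
    K,o,a,_=cam(n); R=Ro.from_euler('xyz',a).as_matrix()
    q=(np.atleast_2d(p)-o)@R; return np.c_[K[0,2]+K[0,0]*q[:,0]/-q[:,2],K[1,2]+K[1,1]*-q[:,1]/-q[:,2]]
def blobs(m,lo=12,hi=3000):
    n,l,s,c=cv2.connectedComponentsWithStats(m.astype(np.uint8))
    return [(s[i],c[i],l==i) for i in range(1,n) if lo<s[i][4]<hi]
E
python3 - <<'E'
from h import *
t=np.load('t0.npy');s=np.load('s0.npy')
for n,im,box in(('top',t,(160,145,300,205)),('scene',s,(210,175,370,275))):
    x0,y0,x1,y1=box
    V=im.max(2).astype(int); sat=V-im.min(2)
    M=np.zeros(V.shape,bool);M[y0:y1,x0:x1]=1
    print(n)
    for st,c,_ in blobs((V<50)&M): print(' black',st,c.round(1),ray(n,c,.0815)[0].round(4), ray(n,c,.032)[0].round(4))
    for st,c,_ in blobs((im.min(2)>185)&M): print(' white',st,c.round(1),ray(n,c,.06)[0].round(4))
    lm=(((im[:,:,0].astype(int)-im[:,:,2])>-14)&(V>70)&M)|((V<50)&M)
    for st,c,m in blobs(lm,300,9000):
        ct=cv2.findContours(m.astype(np.uint8),0,2)[0][0]
        print(' lane',st,c.round(1),ray(n,cv2.boxPoints(cv2.minAreaRect(ct)),.02).round(3).tolist())
    cv2.imwrite(f'pics/{n}_crop.png',cv2.resize(im[y0:y1,x0:x1,::-1],None,fx=5,fy=5,interpolation=3))
a=cv2.imread('pics/top_crop.png');b=cv2.imread('pics/scene_crop.png')[:,:700]
b=cv2.resize(b,None,fx=.58,fy=.58);w=max(a.shape[1],b.shape[1])
o=np.vstack([cv2.copyMakeBorder(i,0,0,0,w-i.shape[1],0) for i in(a,b)]);print(o.shape);cv2.imwrite('pics/crops.png',o)
E
```

```text
top
 black [172 154  11  12 101] [177.2 159.3] [0.637  0.2563 0.0815] [0.6509 0.2668 0.032 ]
 black [189 157  11  13 105] [194. 163.] [0.6233 0.1981 0.0815] [0.6366 0.2065 0.032 ]
 black [219 166   4  13  24] [220.2 171.6] [0.5914 0.1076 0.0815] [0.6036 0.1126 0.032 ]
 white [184 154   7   7  21] [186.1 156.6] [0.6524 0.2299 0.06  ]
 white [201 158   4   6  16] [202.4 159.9] [0.6396 0.1727 0.06  ]
 white [168 160   7   8  23] [170.3 164.1] [0.6259 0.2849 0.06  ]
 white [178 164  13   7  40] [184.  167.5] [0.6133 0.2364 0.06  ]
 white [206 164  11  16  75] [211.1 170.1] [0.6025 0.1418 0.06  ]
 white [222 164  19  18 258] [231.3 172.5] [0.5931 0.0713 0.06  ]
 white [196 168   6   5  20] [198.8 170.6] [0.6015 0.1844 0.06  ]
 white [240 173  18  16 197] [248.5 180.2] [0.5648 0.0117 0.06  ]
 white [267 175  28  22 242] [280.3 187.2] [ 0.5387 -0.0976  0.06  ]
 white [257 184   5   4  16] [258.8 185.6] [ 0.5453 -0.0236  0.06  ]
 lane [ 166  151  130   49 2603] [229.8 175.1] [[0.614, 0.317, 0.02], [0.694, 0.301, 0.02], [0.575, -0.162, 0.02], [0.497, -0.142, 0.02]]
scene
 black [240 184  13  
[... 824 characters left out ...]
523 -0.022   0.06  ]
 white [268 203  27  21 326] [281.1 213.1] [0.5992 0.0711 0.06  ]
 white [308 233  42  26 205] [327.8 246. ] [0.6581 0.2238 0.06  ]
 white [332 233   4   6  15] [333.1 235.1] [0.6181 0.2272 0.06  ]
 white [350 243   5   9  18] [352.6 246.4] [0.6345 0.2848 0.06  ]
 white [352 264   5   5  17] [354.  265.6] [0.6916 0.3022 0.06  ]
 white [223 269  28   6 110] [234.4 272.2] [0.8245 0.0285 0.06  ]
 lane [ 217  182  143   93 4217] [290.5 227.1] [[0.627, -0.144, 0.02], [0.466, -0.154, 0.02], [0.588, 0.327, 0.02], [0.72, 0.304, 0.02]]
 lane [210 240  70  35 974] [252.3 263.9] [[0.773, -0.069, 0.02], [0.663, 0.069, 0.02], [0.761, 0.129, 0.02], [0.861, -0.002, 0.02]]
(590, 700, 3)
```

View pics/crops.png

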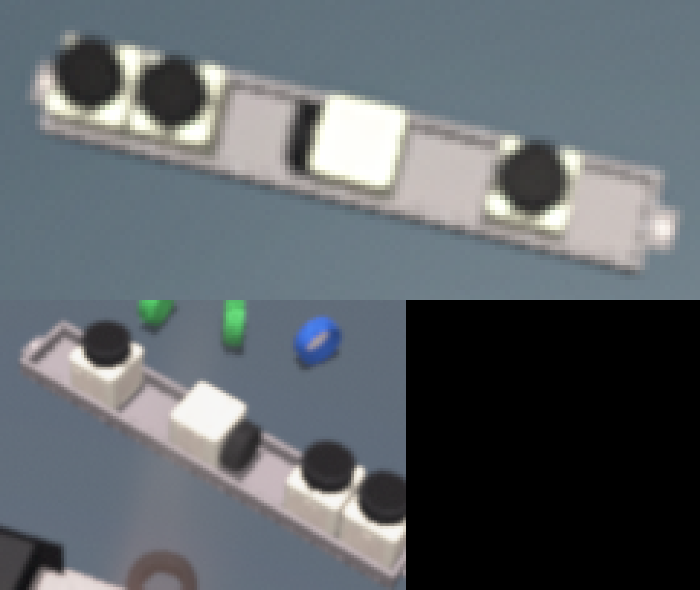

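The crop confirms the target: it is the only lying jar, with its black cap towards +y. Next I plan the approach.

```bash
cat >> h.py <<'E'
# lane frame: LY along lane, LX across
def setlane(yaw):
    c,s=np.cos(yaw),np.sin(yaw); return np.array([c,s,0]),np.array([-s,c,0])
def tooltilt(yaw,phi,extra=0):
    LX,LY=setlane(yaw+extra); z=np.array([0,0,-1.]);R=np.c_[LY,LX,z]
    return R@Ro.from_euler('y',phi,degrees=True).as_matrix()
def delta(P,R):
    st=readout.sense(); R0=Ro.from_euler('xyz',st['tool_rot']).as_matrix()
    return st,(R0.T@(np.array(P)-st['position'])*1000).round(1),np.degrees(Ro.from_matrix(R0.T@R).as_rotvec()).round(2)
E
python3 - <<'E'
from h import *
t=np.load('t0.npy')
V=t.max(2)
pts=[]
for box in((170,150,186,168),(186,153,203,172),(257,172,278,190)):
    x0,y0,x1,y1=box;M=np.zeros(V.shape,bool);M[y0:y1,x0:x1]=1
    b=max(blobs((V<90)&M),key=lambda q:q[0][4]); p=ray('top',b[1],.0815)[0];pts.append(p);print(b[0],p.round(4))
a=np.array(pts)[:,:2]; d=a[1]-a[2]; print('yaw deg',np.degrees(np.arctan2(-d[0],d[1])),np.linalg.norm(d))
d=a[0]-a[2];print(np.degrees(np.arctan2(-d[0],d[1])))
yaw=np.arctan2(-d[0],d[1]);LX,LY=setlane(yaw)
C=np.array([.5931,.0713]); u=(C-a[2])@LY[:2]; print('along',u,'lat',(C-a[2])@LX[:2], 'left lat',(a[1]-a[2])@LX[:2])
Cl=a[2]+u*LY[:2]; G=np.r_[Cl,.046]+.012*LY; G[:2]+=LX[:2]*0
R=tooltilt(yaw,-40); T=G+.019*R[:,2]; print('centre',Cl,'G',G,'TCP',T)
T2=T.copy();T2[2]=.26
st,dp,dr=delta(T2,tooltilt(yaw,0)); print('to above, level',dp,dr)
E
```

```text
[171 152  13  15 138] [0.6381 0.2565 0.0815]
[188 156  13  14 138] [0.6241 0.198  0.0815]
[260 173  13  15 134] [ 0.56   -0.0486  0.0815]
yaw deg -14.570175659078929 0.25476295423078366
-14.367081431809613
along 0.12435422298615117 lat 0.00233770744188536 left lat 0.0009030469157629494
centre [0.5908354  0.07188006] G [0.593813   0.08350477 0.046     ] TCP [0.59078256 0.07167376 0.03144516]
to above, level [-540.9 -376.5  -28.9] [-5.000e-02  4.000e-02  8.662e+01]
```

Emit:
servo_tool(motion=[[[1, -27, -18.8, -1.5, 0, 0, 0], [1, -27, -18.8, -1.5, 0, 0, 0], [1, -27, -18.8, -1.5, 0, 0, 0], [1, -27, -18.8, -1.5, 0, 0, 0], [1, -27, -18.8, -1.5, 0, 0, 0], [1, -27, -18.8, -1.5, 0, 0, 0], [1, -27, -18.8, -1.5, 0, 0, 0], [1, -27, -18.8, -1.5, 0, 0, 0], [1, -27, -18.8, -1.5, 0, 0, 0], [1, -27, -18.8, -1.5, 0, 0, 0], [1, -27, -18.8, -1.5, 0, 0, 0], [1, -27, -18.8, -1.5, 0, 0, 0], [1, -27, -18.8, -1.5, 0, 0, 0], [1, -27, -18.8, -1.5, 0, 0, 0], [1, -27, -18.8, -1.5, 0, 0, 0], [1, -27, -18.8, -1.5, 0, 0, 0], [1, -27, -18.8, -1.5, 0, 0, 0], [1, -27, -18.8, -1.5, 0, 0, 0], [1, -27, -18.8, -1.5, 0, 0, 0], [1, -27, -18.8, -1.5, 0, 0, 0]]])

```text
time: 1.77
position: [0.5908, 0.071, 0.2611]
tool_rot: [-3.142, -0.001, 2.832]
force: [0.2, 0.1, 0.7]
width: 0.0855
gripper_force: 0.0
```

Emit:
servo_tool(motion=[[[1, 0, 0, 0, 0, 0, 6.2], [1, 0, 0, 0, 0, 0, 6.2], [1, 0, 0, 0, 0, 0, 6.2], [1, 0, 0, 0, 0, 0, 6.2], [1, 0, 0, 0, 0, 0, 6.2], [1, 0, 0, 0, 0, 0, 6.2], [1, 0, 0, 0, 0, 0, 6.2], [1, 0, 0, 0, 0, 0, 6.2], [1, 0, 0, 0, 0, 0, 6.2], [1, 0, 0, 0, 0, 0, 6.2], [1, 0, 0, 0, 0, 0, 6.2], [1, 0, 0, 0, 0, 0, 6.2], [1, 0, 0, 0, 0, 0, 6.1], [1, 0, 0, 0, 0, 0, 6.1], [1, 0, 0, 0, 0, 0, 0]]])

```text
time: 3.02
position: [0.5901, 0.0726, 0.261]
tool_rot: [-3.141, 0.0, 1.316]
force: [-0.8, -0.1, 0.2]
width: 0.0858
gripper_force: 0.0
```

Emit:
servo_tool(motion=[[[1, 0, 0, 0, 0, -5, 0], [1, 0, 0, 0, 0, -5, 0], [1, 0, 0, 0, 0, -5, 0], [1, 0, 0, 0, 0, -5, 0], [1, 0, 0, 0, 0, -5, 0], [1, 0, 0, 0, 0, -5, 0], [1, 0, 0, 0, 0, -5, 0], [1, 0, 0, 0, 0, -5, 0], [1, 0, 0, 0, 0, 0, 0], [1, 0, 0, 0, 0, 0, 0]]])

```text
time: 3.85
position: [0.5902, 0.0733, 0.2602]
tool_rot: [-3.137, 0.696, 1.326]
force: [-0.0, -0.5, -0.4]
width: 0.0851
gripper_force: 0.0
```

```bash
python3 - <<'E'
from h import *
yaw=np.radians(-14.4); T=np.array([.5908,.0717,.0315]);R=tooltilt(yaw,-40)
st,dp,dr=delta(T,R);print(st['time'],st['joints'].round(3),st['position'],dp,dr)
up=T.copy();up[2]+=.1;print(delta(up,R)[1:], 'down dir in tool',(R.T@[0,0,-1]).round(3))
E
```

```text
3.85 [ 0.254  0.587  1.467 -0.598  1.489  0.675] [0.59016895 0.07325187 0.26024183] [145.7   1.7 176.4] [ 0.   -0.1   0.29]
(array([81.5,  1.4, 99.6]), array([ 0.  , -0.1 ,  0.29])) down dir in tool [0.643 0.    0.766]
```

Emit:
servo_tool(motion=[[[1, 13, 0.2, 15.5, 0, 0, 0], [1, 13, 0.2, 15.5, 0, 0, 0], [1, 13, 0.2, 15.5, 0, 0, 0], [1, 13, 0.2, 15.5, 0, 0, 0], [1, 13, 0.2, 15.5, 0, 0, 0], [1, 13, 0.2, 15.5, 0, 0, 0], [1, 13, 0.2, 15.5, 0, 0, 0], [1, 13, 0.2, 15.5, 0, 0, 0], [1, 13, 0.1, 15.5, 0, 0, 0], [1, 9, 0, 12, 0, 0, 0], [1, 9, 0, 11, 0, 0, 0], [1, 6, 0, 8, 0, 0, 0], [1, 4.7, 0, 6, 0, 0, 0], [1, 0, 0, 0, 0, 0, 0]]])

```text
time: 5.02
position: [0.5911, 0.0701, 0.0313]
tool_rot: [-3.14, 0.698, 1.321]
force: [0.3, -0.1, -0.1]
width: 0.0853
gripper_force: 0.0
```

```bash
python3 - <<'E'
from h import *
T=np.array([.5908,.0717,.0315]);st,dp,dr=delta(T,tooltilt(np.radians(-14.4),-40));print(st['time'],dp,dr,st['force'])
s=snap('scene');cv2.imwrite('pics/s1.png',cv2.resize(s[150:290,200:380,::-1],None,fx=4,fy=4,interpolation=3))
E
```

```text
5.0167 [ 1.  -0.6 -1.1] [-0.04  0.01  0.08] [ 0.28911006 -0.12393597 -0.07937674]
```

View pics/s1.png

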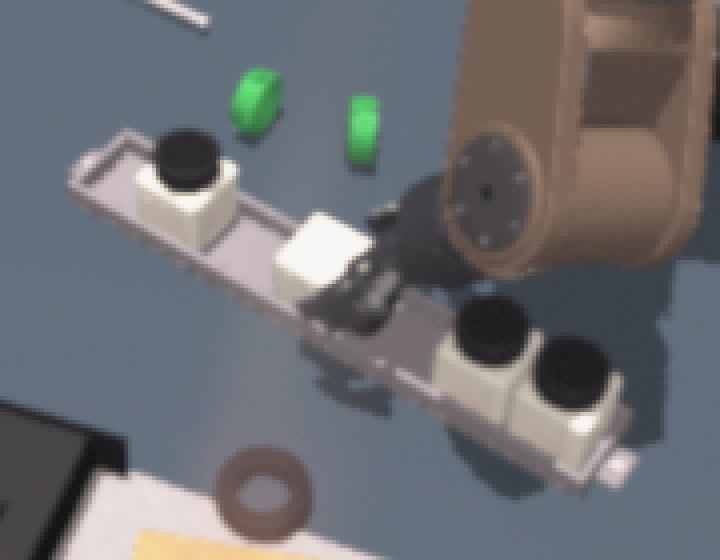

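The crop shows the near finger beside the +y half of the jar's body, around (370,290), and the gripper body clear of jar_left at (490,350). I'll close the gripper.

Emit:
servo_tool(motion=[[[0, 0, 0, 0, 0, 0, 0], [0, 0, 0, 0, 0, 0, 0], [0, 0, 0, 0, 0, 0, 0], [0, 0, 0, 0, 0, 0, 0], [0, 0, 0, 0, 0, 0, 0], [0, 0, 0, 0, 0, 0, 0], [0, 0, 0, 0, 0, 0, 0], [0, 0, 0, 0, 0, 0, 0], [0, 0, 0, 0, 0, 0, 0], [0, 0, 0, 0, 0, 0, 0]]], force=60)

```text
time: 5.9
position: [0.5941, 0.0707, 0.0342]
tool_rot: [3.134, 0.696, 1.318]
force: [10.0, -0.0, 4.8]
width: 0.0556
gripper_force: 64.8
```

Emit:
servo_tool(motion=[[[0, 0, 1.5, 0, 0, 0, 0], [0, 0, 1.5, 0, 0, 0, 0], [0, -2, 0, -2.4, 0, 0, 0], [0, -4, 0, -4.8, 0, 0, 0], [0, -6.4, 0, -7.7, 0, 0, 0], [0, -9.6, 0, -11.5, 0, 0, 0], [0, -9.6, 0, -11.5, 0, 0, 0], [0, -9.6, 0, -11.5, 0, 0, 0], [0, -9.6, 0, -11.5, 0, 0, 0], [0, -9.6, 0, -11.5, 0, 0, 0], [0, -9.6, 0, -11.5, 0, 0, 0], [0, -9.6, 0, -11.5, 0, 0, 0], [0, -9.6, 0, -11.5, 0, 0, 0], [0, -9.6, 0, -11.5, 0, 0, 0], [0, -9.6, 0, -11.5, 0, 0, 0], [0, -9.6, 0, -11.5, 0, 0, 0], [0, 0, 0, 0, 0, 0, 0], [0, 0, 0, 0, 0, 0, 0]]])

```text
time: 7.4
position: [0.5945, 0.0701, 0.2173]
tool_rot: [3.14, 0.697, 1.319]
force: [0.1, -0.3, -4.0]
width: 0.0553
gripper_force: 64.7
```

Emit:
servo_tool(motion=[[[0, 0, 0, 0, 0, 5, 0], [0, 0, 0, 0, 0, 5, 0], [0, 0, 0, 0, 0, 5, 0], [0, 0, 0, 0, 0, 5, 0], [0, 0, 0, 0, 0, 5, 0], [0, 0, 0, 0, 0, 5, 0], [0, 0, 0, 0, 0, 5, 0], [0, 0, 0, 0, 0, 5, 0], [0, 0, 0, 0, 0, 5, 0], [0, 0, 0, 0, 0, 5, 0], [0, 0, 0, 0, 0, 5, 0], [0, 0, 0, 0, 0, 5, 0], [0, 0, 0, 0, 0, 5, 0], [0, 0, 0, 0, 0, 5, 0], [0, 0, 0, 0, 0, 5, 0], [0, 0, 0, 0, 0, 5, 0], [0, 0, 0, 0, 0, 5, 0], [0, 0, 0, 0, 0, 5, 0], [0, 0, 0, 0, 0, 0, 0], [0, 0, 0, 0, 0, 0, 0]]])

```text
time: 9.07
position: [0.594, 0.0693, 0.215]
tool_rot: [-3.136, -0.87, 1.315]
force: [0.4, -1.1, -3.3]
width: 0.0553
gripper_force: 64.8
```

```bash
python3 - <<'E'
from h import *
st=readout.sense();print(st['time'],st['joints'].round(3),st['position'],st['tool_rot'],st['width'],st['force'])
s=snap('scene');t=snap('top')
a=cv2.resize(s[90:260,180:380,::-1],(400*1,340),interpolation=3);b=cv2.resize(t[120:230,160:300,::-1],(433,340),interpolation=3)[:,:400]
cv2.imwrite('pics/s2.png',np.hstack([a,b]))
E
```

```text
9.0667 [-0.334  0.531  1.832  0.99   1.144 -0.69 ] [0.5940181  0.06932281 0.21500484] [-3.13639979 -0.86962448  1.31539693] 0.055254282839891596 [ 0.394231   -1.06890214 -3.32078422]
```

View pics/s2.png

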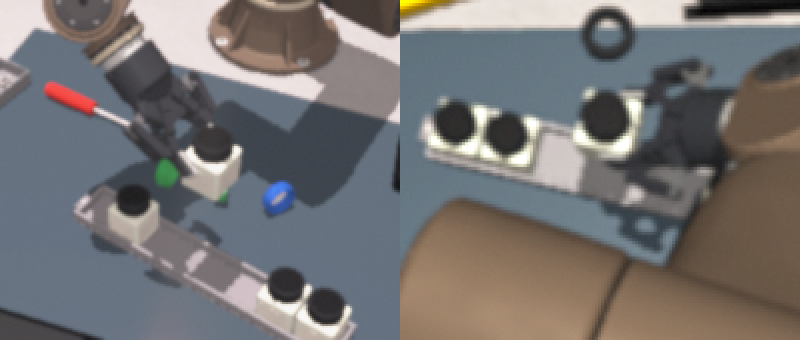

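The jar is now held upright with its cap on top, above the lane. I'll shift it 40 mm towards +y, so the tilted hand clears jar_right, and lower it to just above the walls.

Emit:
servo_tool(motion=[[[0, 6.4, 0, 7.6, 0, 0, 0], [0, 6.4, 0, 7.7, 0, 0, 0], [0, 6.4, 0, 7.7, 0, 0, 0], [0, 6.4, 0, 7.6, 0, 0, 0], [0, -9, 0, 7.5, 0, 0, 0], [0, -9, 0, 7.5, 0, 0, 0], [0, -9, 0, 7.5, 0, 0, 0], [0, -9, 0, 7.5, 0, 0, 0], [0, -9, 0, 7.5, 0, 0, 0], [0, -9, 0, 7.5, 0, 0, 0], [0, -9, 0, 7.5, 0, 0, 0], [0, -9, 0, 7.5, 0, 0, 0], [0, -9, 0, 7.5, 0, 0, 0], [0, -9, 0, 7.5, 0, 0, 0], [0, -9, 0, 7.5, 0, 0, 0], [0, -9, 0, 7.5, 0, 0, 0], [0, -5, 0, 4.5, 0, 0, 0], [0, 0, 0, 0, 0, 0, 0], [0, 0, 0, 0, 0, 0, 0]]])

```text
time: 10.75
position: [0.6044, 0.1091, 0.0693]
tool_rot: [-3.141, -0.873, 1.321]
force: [0.0, 0.2, -4.9]
width: 0.055
gripper_force: 64.6
```

```bash
python3 - <<'E'
from h import *
st,dp,dr=delta([.604,.108,.067],tooltilt(np.radians(-14.4),50))
print(st['time'],st['position'],dp,dr,st['force'])
s=snap('scene');t=snap('top');np.save('s3.npy',s);np.save('t3.npy',t)
a=cv2.resize(s[150:270,200:360,::-1],(480,360),interpolation=3);b=cv2.resize(t[140:210,160:290,::-1],(780,420),interpolation=3)
o=np.zeros((600,800,3),np.uint8);o[:360//2*1,:240]=cv2.resize(a,(240,180));o[180:,:780]=b;cv2.imwrite('pics/s3.png',o)
LX,LY=setlane(np.radians(-14.4))
V=t.max(2)
# cap in top: candidate blobs
M=np.zeros(V.shape,bool);M[145:195,165:280]=1
for b in blobs((V<90)&M,40): 
    p=ray('top',b[1],.0815)[0];q=ray('top',b[1],.109)[0];print(b[0],b[1].round(1),(p@LX).round(4),(p@LY).round(4),(q@LX).round(4),(q@LY).round(4))
print('tcp',st['position']@LX,st['position']@LY)
E
```

```text
10.75 [0.60435148 0.10910062 0.06929922] [-2.5 -0.1  0.6] [-0.07 -0.    0.04] [ 0.01181097  0.16748749 -4.8579076 ]
[242 148  38  14 177] [264.8 155.7] 0.637 0.1165 0.6292 0.1149
[231 151  15  20  89] [237.1 156.5] 0.6117 0.2084 0.6045 0.205
[171 152   8  12  45] [173.9 157.3] 0.5575 0.4199 0.5514 0.412
tcp 0.5582324457411765 0.25596912191692034
```

View pics/s3.png

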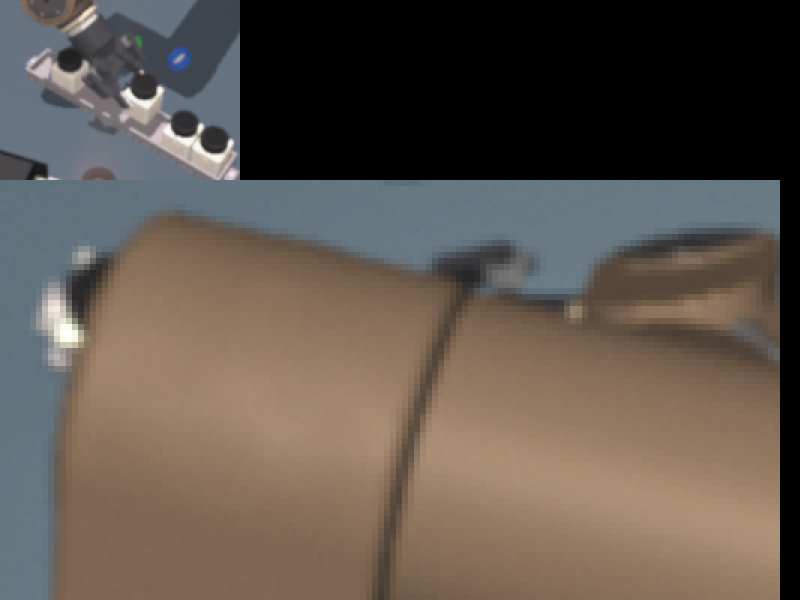

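The scene crop shows the jar at (145,95) held upright over the lane, between jar_left (185,130) and jar_right (70,65). The arm hides it from the top camera. I'll lower it gently and watch the forces.

Emit:
servo_tool(motion=[[[0, -3.8, 1, 3.2, 0, 0, 0], [0, -3.8, 0, 3.2, 0, 0, 0], [0, -1.9, 0, 1.6, 0, 0, 0], [0, -1.9, 0, 1.6, 0, 0, 0], [0, -1.9, 0, 1.6, 0, 0, 0], [0, -1.9, 0, 1.6, 0, 0, 0], [0, -1.9, 0, 1.6, 0, 0, 0], [0, -1.9, 0, 1.6, 0, 0, 0], [0, 0, 0, 0, 0, 0, 0]]])

```text
time: 11.6
position: [0.6051, 0.1083, 0.0439]
tool_rot: [-3.141, -0.873, 1.32]
force: [-0.4, -0.1, -4.3]
width: 0.0547
gripper_force: 64.6
```

Emit:
servo_tool(motion=[[[0, -1.5, 0, 1.3, 0, 0, 0], [0, -1.5, 0, 1.3, 0, 0, 0], [0, -1.5, 0, 1.3, 0, 0, 0], [0, 0, 0, 0, 0, 0, 0]]])

```text
time: 11.93
position: [0.6052, 0.1084, 0.0381]
tool_rot: [-3.141, -0.873, 1.32]
force: [-0.6, -0.5, -4.2]
width: 0.0552
gripper_force: 64.6
```

Emit:
servo_tool(motion=[[[0, -1.5, 0, 1.3, 0, 0, 0], [0, -1.5, 0, 1.3, 0, 0, 0], [0, 0, 0, 0, 0, 0, 0]]])

```text
time: 12.18
position: [0.6052, 0.1085, 0.0341]
tool_rot: [-3.141, -0.873, 1.32]
force: [0.0, -0.2, -4.3]
width: 0.0551
gripper_force: 64.6
```

Emit:
servo_tool(motion=[[[0, -0.8, 0, 0.6, 0, 0, 0], [0, -0.8, 0, 0.6, 0, 0, 0], [0, 0, 0, 0, 0, 0, 0]]])

```text
time: 12.43
position: [0.6053, 0.1083, 0.0325]
tool_rot: [3.141, -0.873, 1.321]
force: [0.1, 0.4, -3.6]
width: 0.0551
gripper_force: 64.6
```

Emit:
servo_tool(motion=[[[0, -0.8, 0, 0.6, 0, 0, 0], [0, -0.8, 0, 0.6, 0, 0, 0], [0, 0, 0, 0, 0, 0, 0]]])

```text
time: 12.68
position: [0.6053, 0.1083, 0.0324]
tool_rot: [3.14, -0.876, 1.322]
force: [-7.4, -4.8, 15.1]
width: 0.055
gripper_force: 66.7
```

Emit:
servo_tool(motion=[[[0, 0.8, 0, -0.6, 0, 0, 0], [0, 0, 0, 0, 0, 0, 0]]])

```text
time: 12.85
position: [0.6053, 0.1083, 0.0324]
tool_rot: [3.14, -0.874, 1.322]
force: [-5.5, -4.6, 8.3]
width: 0.0549
gripper_force: 66.1
```

Emit:
servo_tool(motion=[[[0.75, 0, 0, 0, 0, 0, 0], [0.8, 0, 0, 0, 0, 0, 0], [0.9, 0, 0, 0, 0, 0, 0], [0.9, 0, 0, 0, 0, 0, 0], [0.9, 0, 0, 0, 0, 0, 0]]])

```text
time: 13.27
position: [0.6052, 0.1084, 0.0314]
tool_rot: [-3.141, -0.873, 1.32]
force: [-0.4, 0.1, 0.6]
width: 0.0773
gripper_force: 0.0
```

```bash
python3 - <<'E'
from h import *
st=readout.sense();print(st['time'],st['position'],st['force'],st['width'])
s=snap('scene');cv2.imwrite('pics/s4.png',cv2.resize(s[165:265,210:370,::-1],(800,500),interpolation=3))
E
```

```text
13.2667 [0.60524611 0.10836824 0.03136239] [-0.44715605  0.06479101  0.63348049] 0.07726992411510808
```

View pics/s4.png

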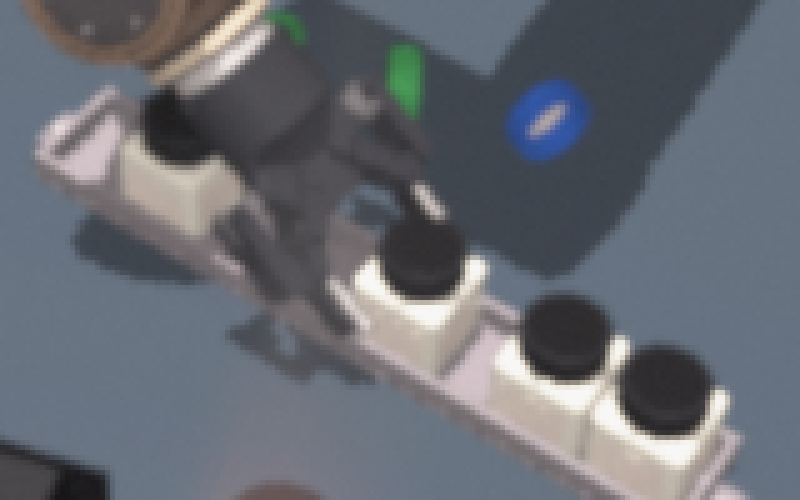

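The picture shows the jar upright in the lane at (420,290), with its cap at the same height as its neighbours' caps and the fingers open. I'll retract straight up and level the tool.

Emit:
servo_tool(motion=[[[1, 3.8, 0, -3.2, 0, 0, 0], [1, 7.7, 0, -6.4, 0, 0, 0], [1, 11.5, 0, -9.6, 0, 0, 0], [1, 11.5, 0, -9.6, 0, 0, 0], [1, 11.5, 0, -9.6, 0, 0, 0], [1, 11.5, 0, -9.6, 0, 0, 0], [1, 11.5, 0, -9.6, 0, 0, 0], [1, 11.5, 0, -9.6, 0, 0, 0], [1, 11.5, 0, -9.6, 0, 0, 0], [1, 11.5, 0, -9.6, 0, 0, 0], [1, 11.5, 0, -9.6, 0, 0, 0], [1, 11.5, 0, -9.6, 0, 0, 0], [1, 11.5, 0, -9.6, 0, 0, 0]]])

```text
time: 14.4
position: [0.605, 0.1088, 0.213]
tool_rot: [3.141, -0.872, 1.321]
force: [0.1, -0.2, 0.4]
width: 0.0855
gripper_force: 0.0
```

Emit:
servo_tool(motion=[[[1, 0, 0, 0, 0, -5, 0], [1, 0, 0, 0, 0, -5, 0], [1, 0, 0, 0, 0, -5, 0], [1, 0, 0, 0, 0, -5, 0], [1, 0, 0, 0, 0, -5, 0], [1, 0, 0, 0, 0, -5, 0], [1, 0, 0, 0, 0, -5, 0], [1, 0, 0, 0, 0, -5, 0], [1, 0, 0, 0, 0, -5, 0], [1, 0, 0, 0, 0, -5, 0], [1, 0, 0, 0, 0, 0, 0]]])

```text
time: 15.32
position: [0.6054, 0.1102, 0.2124]
tool_rot: [3.139, 0.004, 1.322]
force: [-0.7, 0.4, -0.1]
width: 0.085
gripper_force: 0.0
```

```bash
python3 - <<'E'
from h import *
LX,LY=setlane(np.radians(-14.4))
st=readout.sense();print(st['time'],st['position'],st['tool_rot'],st['joints'].round(2))
for n,box in(('top',(165,145,290,200)),('scene',(215,170,370,262))):
    im=snap(n);np.save(n+'5.npy',im);x0,y0,x1,y1=box;V=im.max(2);M=np.zeros(V.shape,bool);M[y0:y1,x0:x1]=1
    for b in blobs((V<(80 if n=='top' else 50))&M,50):
        p=ray(n,b[1],.0815)[0];print(n,b[0],b[1].round(1),p.round(4),(p@LX).round(4),(p@LY).round(4))
E
```

```text
15.3167 [0.60542343 0.11016574 0.21242857] [3.1394247  0.0040803  1.32169622] [ 0.07  0.5   1.61 -0.01  1.04  0.33]
top [260 174  12  13 122] [266.1 180.1] [ 0.5597 -0.0486  0.0815] 0.5542 0.0921
top [226 179   5  21  54] [227.9 191.2] [0.5228 0.0812 0.0815] 0.4862 0.2086
scene [240 184  13   8  84] [246.3 187.6] [ 0.5647 -0.0497  0.0815] 0.5594 0.0923
scene [287 209  16  15 187] [294.4 215.7] [0.6113 0.113  0.0815] 0.564 0.2615
scene [315 224  16  12 146] [322.8 229.6] [0.6274 0.1986 0.0815] 0.5583 0.3483
scene [336 236  15  11 123] [343.  240.9] [0.6433 0.2577 0.0815] 0.559 0.4095
```

Emit:
servo_tool(motion=[[[1, 0, 0, -18, 0, 0, 6.4], [1, 0, 0, -18, 0, 0, 6.4], [1, 0, 0, -18, 0, 0, 6.4], [1, 0, 0, -18, 0, 0, 6.4], [1, 0, 0, -18, 0, 0, 6.4], [1, 0, 0, 0, 0, 0, 0]]])

```text
time: 15.92
position: [0.6059, 0.1081, 0.305]
tool_rot: [3.14, -0.006, 0.755]
force: [-0.1, 0.5, 1.1]
width: 0.085
gripper_force: 0.0
```

```bash
python3 - <<'E'
from h import *
LX,LY=setlane(np.radians(-14.4))
st=readout.sense();print(st['time'],st['position'],st['tool_rot'],st['position']@LX,st['position']@LY)
im=snap('scene');V=im.max(2);M=np.zeros(V.shape,bool);M[170:262,215:370]=1
for b in blobs((V<50)&M,50):
    p=ray('scene',b[1],.0815)[0];print(b[0],b[1].round(1),p.round(4),(p@LX).round(4),(p@LY).round(4))
cv2.imwrite('pics/s6.png',cv2.resize(im[165:265,210:370,::-1],(640,400),interpolation=3))
E
```

```text
15.9167 [0.60594716 0.10805674 0.30504584] [ 3.13970962 -0.00599109  0.75453325] 0.5600375939427381 0.2553548726602157
[240 184  13   8  84] [246.4 187.6] [ 0.5648 -0.0494  0.0815] 0.5593 0.0927
[287 209  16  15 176] [294.5 215.5] [0.6105 0.1132 0.0815] 0.5632 0.2615
[315 225  17  15 178] [323.2 231.2] [0.6323 0.201  0.0815] 0.5625 0.3519
[336 236  15  11 120] [342.9 240.8] [0.643  0.2574 0.0815] 0.5588 0.4093
```

View pics/s6.png

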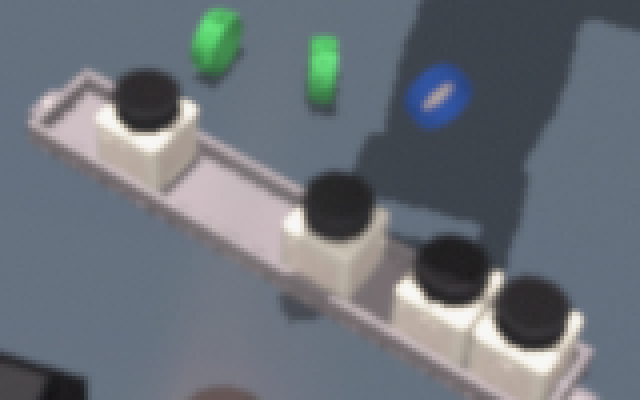

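The picture shows the jar standing in the lane at (335,240), in the gap and clear of jar_left and jar_right. I'll lower the gripper around its cap.

Emit:
servo_tool(motion=[[[1, 0, -1, 20, 0, 0, 0], [1, 0, 0, 22, 0, 0, 0], [1, 0, 0, 22, 0, 0, 0], [1, 0, 0, 22, 0, 0, 0], [1, 0, 0, 22, 0, 0, 0], [1, 0, 0, 22, 0, 0, 0], [1, 0, 0, 22, 0, 0, 0], [1, 0, 0, 20, 0, 0, 0], [1, 0, 0, 16, 0, 0, 0], [1, 0, 0, 14, 0, 0, 0], [1, 0, 0, 12, 0, 0, 0], [1, 0, 0, 10, 0, 0, 0], [1, 0, 0, 7, 0, 0, 0], [1, 0, 0, 5, 0, 0, 0], [1, 0, 0, 0, 0, 0, 0], [1, 0, 0, 0, 0, 0, 0]]])

```text
time: 17.3
position: [0.6048, 0.1095, 0.0655]
tool_rot: [3.141, -0.0, 0.762]
force: [-0.3, 0.9, 0.3]
width: 0.0851
gripper_force: 0.0
```

```bash
python3 - <<'E'
from h import *
LX,LY=setlane(np.radians(-14.4))
st,dp,dr=delta(.5592*LX+.2562*LY+[0,0,.064],tooltilt(np.radians(-14.4),0,np.radians(-32)))
print(st['time'],st['position'],dp,dr,st['force'])
E
```

```text
17.3 [0.60479053 0.10947707 0.06545054] [0.1 0.7 1.5] [ 0.01 -0.02  0.07] [-0.25584891  0.88856903  0.33569559]
```

Emit:
servo_tool(motion=[[[0.8, 0, 0.5, 1, 0, 0, 0], [0.6, 0, 0, 0, 0, 0, 0], [0, 0, 0, 0, 0, 0, 0], [0, 0, 0, 0, 0, 0, 0], [0, 0, 0, 0, 0, 0, 0], [0, 0, 0, 0, 0, 0, 0], [0, 0, 0, 0, 0, 0, 0], [0, 0, 0, 0, 0, 0, 0], [0, 0, 0, 0, 0, 0, 0]]], force=80)

```text
time: 18.05
position: [0.6051, 0.1092, 0.0653]
tool_rot: [3.141, -0.001, 0.762]
force: [-2.7, 0.4, 8.4]
width: 0.0473
gripper_force: 80.8
```

```bash
python3 - <<'E'
from h import *
st=readout.sense();print(st['time'],st['position'],st['tool_rot'],st['force'],st['ft_torque'],st['width'])
E
```

```text
18.05 [0.60514058 0.10923003 0.06530728] [ 3.14107800e+00 -9.17037105e-04  7.61919102e-01] [-2.70655205  0.36930112  8.43289643] [0.08059365 0.37472577 0.01057146] 0.047322312806065185
```

Emit:
servo_tool(motion=[[[0, 0, 0, -0.5, 0, 0, -3], [0, 0, 0, 0, 0, 0, -3], [0, 0, 0, 0, 0, 0, -3], [0, 0, 0, 0, 0, 0, -3], [0, 0, 0, 0, 0, 0, -3], [0, 0, 0, 0, 0, 0, -3], [0, 0, 0, 0, 0, 0, -2], [0, 0, 0, 0, 0, 0, 0]]])

```text
time: 18.72
position: [0.6057, 0.1091, 0.0655]
tool_rot: [3.14, -0.001, 1.112]
force: [0.8, -0.3, 4.0]
width: 0.0475
gripper_force: 82.5
```

```bash
cat > st.py <<'E'
from h import *
st=readout.sense();LX,LY=setlane(np.radians(-14.4))
print(st['time'],st['position'].round(4),'yaw from lane',round(np.degrees(st['tool_rot'][2])-90+14.4,1),st['force'].round(1),st['ft_torque'].round(2),st['width'].round(4))
E
python3 st.py
```

```text
Traceback (most recent call last):
  File "st.py", line 3, in <module>
    print(st['time'],st['position'].round(4),'yaw from lane',round(np.degrees(st['tool_rot'][2])-90+14.4,1),st['force'].round(1),st['ft_torque'].round(2),st['width'].round(4))
                                                                                                                                                          ^^^^^^^^^^^^^^^^^
AttributeError: 'float' object has no attribute 'round'
```

Emit:
servo_tool(motion=[[[0, 0, 0, 0, 0, 0, -3], [0, 0, 0, 0, 0, 0, -3], [0, 0, 0, 0, 0, 0, -3], [0, 0, 0, 0, 0, 0, -3], [0, 0, 0, 0, 0, 0, -3], [0, 0, 0, 0, 0, 0, 0]]])

```text
time: 19.22
position: [0.6056, 0.109, 0.0654]
tool_rot: [3.14, -0.0, 1.374]
force: [0.2, -1.7, 5.0]
width: 0.0473
gripper_force: 82.7
```

```bash
sed -i "s/,st\['width'\].round(4)//" st.py && python3 st.py
```

```text
19.2167 [0.6056 0.109  0.0654] yaw from lane 3.1 [ 0.2 -1.7  5. ] [-0.17 -0.14  0.09]
```

Emit:
servo_tool(motion=[[[0, 0, 0, 0, 0, 0, -3], [0, 0, 0, 0, 0, 0, -3]]])

```text
time: 19.38
position: [0.6056, 0.1091, 0.0654]
tool_rot: [3.14, -0.0, 1.476]
force: [1.1, -1.4, 5.5]
width: 0.0475
gripper_force: 82.7
```

```bash
python3 st.py; python3 - <<'E'
from h import *
s=snap('scene');cv2.imwrite('pics/s7.png',cv2.resize(s[150:265,210:370,::-1],(800,575),interpolation=3))
E
```

```text
19.3833 [0.6056 0.1091 0.0654] yaw from lane 9.0 [ 1.1 -1.4  5.5] [-0.2  -0.16 -0.37]
```

View pics/s7.png

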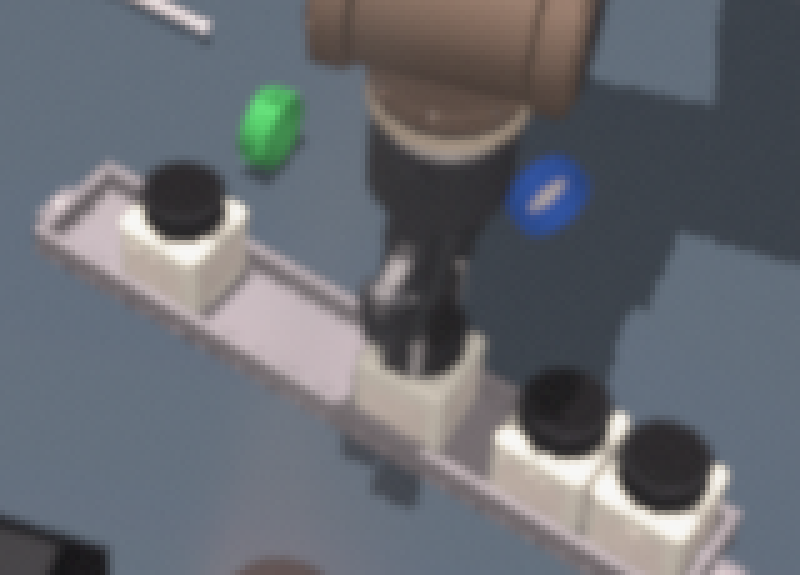

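The picture shows the fingers around the cap at (415,340), with the jar still seated in the lane. There is resisting torque while turning, so the cap is moving. I'll carry on in small steps.

Emit:
servo_tool(motion=[[[0, 0, 0, 0, 0, 0, -3], [0, 0, 0, 0, 0, 0, -3]]])

```text
time: 19.6
position: [0.6056, 0.109, 0.0655]
tool_rot: [3.14, -0.0, 1.581]
force: [1.5, -1.0, 6.9]
width: 0.0475
gripper_force: 82.9
```

```bash
python3 st.py
```

```text
19.6 [0.6056 0.109  0.0655] yaw from lane 15.0 [ 1.5 -1.   6.9] [-0.23 -0.13 -0.41]
```

Emit:
servo_tool(motion=[[[0, 0, 0, 0, 0, 0, -3], [0, 0, 0, 0, 0, 0, -2]]])

```text
time: 19.77
position: [0.6056, 0.109, 0.0656]
tool_rot: [3.14, 0.0, 1.669]
force: [0.4, -1.6, 8.3]
width: 0.0474
gripper_force: 83.0
```

```bash
python3 st.py
```

```text
19.7667 [0.6056 0.109  0.0656] yaw from lane 20.0 [ 0.4 -1.6  8.3] [-0.3  -0.07 -0.34]
```

Emit:
servo_tool(motion=[[[0, 0, 0, 0, 0, 0, -3], [0, 0, 0, 0, 0, 0, -2]]])

```text
time: 19.93
position: [0.6053, 0.109, 0.0658]
tool_rot: [3.14, 0.0, 1.756]
force: [-2.6, -3.0, 12.2]
width: 0.0471
gripper_force: 83.5
```

```bash
python3 st.py
```

```text
19.9333 [0.6053 0.109  0.0658] yaw from lane 25.0 [-2.6 -3.  12.2] [-0.2   0.29 -0.16]
```

Emit:
servo_tool(motion=[[[0, 0, 0, -0.4, 0, 0, -3], [0, 0, 0, 0, 0, 0, -2]]])

```text
time: 20.1
position: [0.6055, 0.1091, 0.0667]
tool_rot: [3.14, 0.0, 1.844]
force: [-1.3, -0.6, 15.0]
width: 0.0472
gripper_force: 83.8
```

```bash
python3 st.py
```

```text
20.1 [0.6055 0.1091 0.0667] yaw from lane 30.0 [-1.3 -0.6 15. ] [-0.04  0.28 -0.17]
```

Emit:
servo_tool(motion=[[[0, 0, 0, 0, 0, 0, 0], [0, 0, 0, 0, 0, 0, 0], [0, 0, 0, 0, 0, 0, 0], [0, 0, 0, 0, 0, 0, 0]]])

```text
time: 20.43
position: [0.6057, 0.1092, 0.0668]
tool_rot: [3.139, 0.001, 1.842]
force: [-1.8, -0.2, 15.0]
width: 0.0474
gripper_force: 83.7
```

```bash
python3 st.py
```

```text
20.4333 [0.6057 0.1092 0.0668] yaw from lane 29.9 [-1.8 -0.2 15. ] [-0.05  0.28  0.06]
```

The force has risen to 15 N upwards, the tool has been pushed up 1.4 mm, and the torque has dropped, which suggests the threads let go. I'll test with a small lift.

Emit:
servo_tool(motion=[[[0, 0, 0, -1, 0, 0, 0], [0, 0, 0, -1, 0, 0, 0], [0, 0, 0, -1, 0, 0, 0], [0, 0, 0, -1, 0, 0, 0], [0, 0, 0, 0, 0, 0, 0]]])

```text
time: 20.85
position: [0.6049, 0.1091, 0.069]
tool_rot: [-3.141, -0.0, 1.843]
force: [0.9, 0.1, -0.5]
width: 0.0474
gripper_force: 82.2
```

Emit:
servo_tool(motion=[[[0, 0, 0, -2, 0, 0, 0], [0, 0, 0, -3, 0, 0, 0], [0, 0, 0, -3, 0, 0, 0], [0, 0, 0, -3, 0, 0, 0], [0, 0, 0, -3, 0, 0, 0], [0, 0, 0, -3, 0, 0, 0], [0, 0, 0, -3, 0, 0, 0], [0, 0, 0, -3, 0, 0, 0], [0, 0, 0, -3, 0, 0, 0], [0, 0, 0, -3, 0, 0, 0], [0, 0, 0, -1, 0, 0, 0], [0, 0, 0, 0, 0, 0, 0], [0, 0, 0, 0, 0, 0, 0], [0, 0, 0, 0, 0, 0, 0]]])

```text
time: 22.02
position: [0.6049, 0.1091, 0.099]
tool_rot: [-3.141, -0.0, 1.844]
force: [0.3, -0.1, -0.2]
width: 0.0473
gripper_force: 82.3
```

```bash
python3 st.py; python3 - <<'E'
from h import *
s=snap('scene');cv2.imwrite('pics/s8.png',cv2.resize(s[150:265,210:370,::-1],(800,575),interpolation=3))
E
```

```text
22.0167 [0.6049 0.1091 0.099 ] yaw from lane 30.0 [ 0.3 -0.1 -0.2] [-0.01  0.01 -0.03]
```

View pics/s8.png

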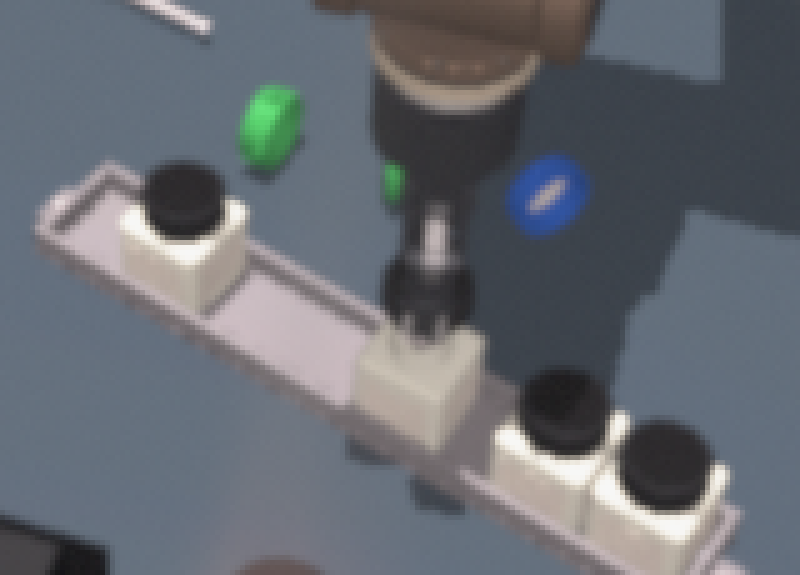

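The picture shows the cap held at (428,290) over the jar, with the white neck visible below it. The jar is upright in the lane and its neighbours are unmoved. I'll hand it in.

```bash
python3 -c "
from cell import robot
print(robot.sign_off())"
```

```text
the job is handed in; nothing more can be done
None
```

I stood the jar upright in the lane, loosened its cap with about 62° of turn, and handed the job in with the gripper holding the cap level about 2 cm above the mouth; the sign-off returned no verdict.

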